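# Flip a mask's crest panel over against the drying board

### The job

Turn the flat wooden crest panel over onto the thin drying board, so that it ends lying flat on the board with its bare back up: push it across the table until its far edge bears against the board's edge, tip it up on that edge and push it over. Only push it with the fingers, keeping its far edge down; never pick it up or carry it. Leave the paint pot, the jar, the tin and the brush where they are.

Things in the scene. Friction and masses are not known exactly. Their poses are not given: they have to be found in the camera images.
- board: fixed plywood drying board flat on the table, 160 (x) x 400 (y) x 6 mm thick. Origin at the centre of its underside, z up; its -x side, the long straight edge nearest the robot, is the 6 mm high stop that the panel is tipped against
- board_edge (a point): middle of the board's near (-x) long edge, at the height of the board's top face; axes as the board's
- panel: loose flat rectangular wooden crest panel, 75 (x) x 100 (y) x 10 mm thick, 40 to 85 g, lying on the table between the robot and the board. Front face white with black spots and lines, up at the start; back bare wood. Origin at the centre of the back face, +x towards the far edge (the one that goes against the board, roughly parallel to it at the start), +z out of the front face (up at the start, must point down at the end)
- panel_mid (a point): centre of the panel, half-way through its thickness; axes as the panel's
- panel_far (a point): middle of the panel's far (+x) edge face, half-way through its thickness; axes as the panel's
- panel_near (a point): middle of the panel's near (-x) edge face (the one to push on), half-way through its thickness; axes as the panel's. Fingers rub well on its edge: with the near edge pressed at about 10 N so that the far edge bears on the board, a fingertip moved up in an arc about the far edge carries the near edge up with it; pushing level while the panel is still low can jam it
- pot: bystander: small open paint pot, black, 48 mm across, 40 mm high, standing on the board beside one of its ends; origin at the centre of its underside
- jar: bystander: glass jar with a white cap, 42 mm across, 55 mm high, standing on the board beside one of its ends; origin at the centre of its underside
- tin: bystander: paint tin, 66 mm across, 85 mm high, standing on the table to the side; origin at the centre of its underside
- brush: bystander: paint brush 180 mm long lying on the table to the side; its x axis runs along it
There are look-alikes about, which are no part of the job. Several things look just like the panel: the one meant starts farthest from the robot's base.

How it is judged:
By the outcome, as a careful person would: the job done as asked, in the order asked, and still so for the second after the job is handed in, with the robot touching nothing.
It also fails if it takes over 67 s, if anything falls off the work surface, if the arm or the gripper's body presses on something with over 40 N, if the wrist force passes 120 N, or if a joint passes its speed limit or range.

### The arm

A 7-joint arm with a two-finger parallel gripper is mounted at the origin on the work surface. World frame = base frame: x ahead of the robot, y to its left, z up, the work surface at z = 0. Lengths are in m, angles in rad, forces in N, time in s.
With the tool pointing down it reaches from about 0.4 to 0.85 m from the base axis. Payload 10.4 kg.
Tool frame: the origin (TCP) lies midway between the tips of the shut fingers; the grasp point (between the pads) lies 19 mm behind it (manip.hold_point_z is the distance from the TCP to the grasp point, in m); z points along the fingers, y is the line along which they close (so a half turn about z gives the same grasp; the last joint's range is limited). The gripper opens to 85 mm and grips with 20 to 120 N. Pads are 22 mm wide; open, the fingers measure 114 mm over their backs; the gripper's body (76 mm by 85 mm) begins 54 mm behind the grasp point. The pads swing forward as they close: fully open they stand 13 mm farther back than shut.
Start: joints at [1.105, 0.332, -0.065, 1.46, 0.022, 1.35, -0.088], TCP at [0.268, -0.565, 0.231] pointing down, gripper open.
Joint ranges: [-2.6, 2.6], [-0.5, 2.12], [-1.47, 1.34], [0.16, 2.42], [-1.27, 4.41], [0.06, 2.06], [-2.6, 2.6]. Speed limits (rad/s): [2.22, 2.22, 2.79, 2.79, 3.14, 3.14, 3.14].

### API

Orientations are given as a unit quaternion [x, y, z, w].
In Python, from workcell import manip, eyes, job gives the robot as it stands.
- The arm moves only by the shell command python3 -m crank 'ROWS' [FORCE]. ROWS is JSON, a list that holds one entry, the list of rows, each a list of 7 numbers: the finger opening in cm, from 0 to 8.54, then the shift along the world's x, y, z in cm, then the turn, a rotation vector about the world's x, y, z in degrees. In form: [[[hand, x, y, z, ax, ay, az], ...]]. A call has 1 to 20 rows; each row shifts and turns the commanded pose from where the row before left it; what a row does not reach is not made up. A row lasts 1/8 s, in which the tool goes at most 62.5 mm and 10.7 degrees, less where a joint would pass 70% of its speed; a pose out of reach is approached as far as the arm can. A call with a gripper value outside its range is refused whole. The fingers move at their own pace and stop on an object; FORCE is the grip in N (left out, the last holds). Time passes only in rows, so rows that do not move let the fingers close. It gives the time, the measured TCP pose, the force, the opening and the grip force at its end, in the units of the state.
- manip.get_obs(): the state, without advancing time (a new reading comes with each control period).
- eyes.camera(name): name is "side" or "top" or "wrist"; returns (picture, depth): 400x640x3 uint8, red, green, blue; 400x640 float32, m along the optical axis (not along the pixel's ray), 0 where there is no reading.
- eyes.camera_params(name): a dict with "fx", "fy", "cx", "cy" (pixels), "dist" ([k1, k2, p1, p2, k3] as OpenCV has them; the pictures are not rectified), "world_from_camera" (4x4, takes a point from camera to world coordinates); the wrist camera has in their place "hand_eye" (4x4, takes a point from camera to tool coordinates, whose origin is the TCP and whose axes are the flange's). Camera axes: x right, y down, z forward; pixel columns grow to the right and rows downward; lengths in m; the calibration is good to about 2 mm. A picture is of the moment at which its call begins: read the wrist's pose just before it. camera_params takes no time and is no camera call.
- job.hand_in(): hands the job in; it is judged then, once.
The state is a dict: "clock": time; "joint_pos": joint angles; "joint_velocities": joint speeds; "tau": joint torques, N m; "position": TCP position; "ee_rot": TCP orientation; "ft_force": force on the tool from outside, world axes, zero at the start; "torque": the same for the moment, N m; "grip_width": opening from 0.0 (shut) to 1.0 (fully open); "grasp_force": force on a finger pad.
Only numpy, scipy, OpenCV 4.12 (cv2) and the standard library are available. Lean on these libraries where they do the work, as an engineer would, in place of code of your own. Each camera call takes 0.05 s, during which the arm holds its last target. There are 200 camera calls.

## Working session

There is one attempt and no reset: what is moved stays moved. The work goes in short steps, Python scripts to look and compute and a shell command to move; the robot and the scene stay as the last step left them, time stands still between calls to the robot, and variables do not carry over. Pictures are saved under pics/ and viewed, at most 10 in all, crops included, and the job is handed in when it is done.

```bash
ls; mkdir -p pics; python3 - <<'E'
from workcell import manip, eyes, job
import cv2,json
for n in("top","side"):
    p,d=eyes.camera(n); cv2.imwrite(f"pics/{n}0.png",p[:,:,::-1])
    import numpy as np; np.save(f"pics/{n}0.npy",d)
    print(n,eyes.camera_params(n))
o=manip.get_obs(); print(o, manip.hold_point_z)
E
```

```text
pics
top {'fx': 506.6970381231609, 'fy': 506.6970381231609, 'cx': 314.5472434949695, 'cy': 193.52080819009586, 'dist': array([0.04899552, 0.        , 0.        , 0.        , 0.        ]), 'world_from_camera': array([[ 0.01738955, -0.9837225 ,  0.17885092,  0.33999282],
       [-0.99980244, -0.01883058, -0.00636258,  0.01698928],
       [ 0.00962688, -0.17870495, -0.98385561,  1.30618438],
       [ 0.        ,  0.        ,  0.        ,  1.        ]])}
side {'fx': 460.26924392507544, 'fy': 460.26924392507544, 'cx': 323.0608964015654, 'cy': 200.35369613305403, 'dist': array([-0.05530844,  0.        ,  0.        ,  0.        ,  0.        ]), 'world_from_camera': array([[ 0.99936498, -0.03485437,  0.00740366,  0.56187129],
       [-0.03042028, -0.72637811,  0.68662176, -0.72757435],
       [-0.01855391, -0.68641096, -0.72697713,  0.82531352],
       [ 0.        ,  0.        ,  0.        ,  1.        ]])}
{'clock': 0.1, 'joint_pos': array([ 1.1053773 ,  0.33279063, -0.06468883,  1.46086134,  0.0215766 ,
        1.34989943, -0.08850459]), 'joint_velocities': array([-0.00103473, -0.00130686,  0.00050123, -0.0028527 ,  0.00025133,
       -0.00127358,  0.00021432]), 'tau': array([ 1.98843867e-03, -6.26746917e+01,  4.97006311e-02, -3.92428601e+01,
        1.63808337e-02,  7.00312550e-03,  7.89396086e-05]), 'position': array([ 0.26765846, -0.56441259,  0.23060481]), 'ee_rot': array([ 9.75588796e-01,  2.19604421e-01, -1.57626729e-04, -6.12308966e-04]), 'ft_force': array([-0.90427641,  0.17373454,  0.00141991]), 'torque': array([-0.01850674, -0.00019769, -0.02067004]), 'grasp_force': 0.0, 'grip_width': 0.997903034517171} 0.0187
```

View pics/top0.png

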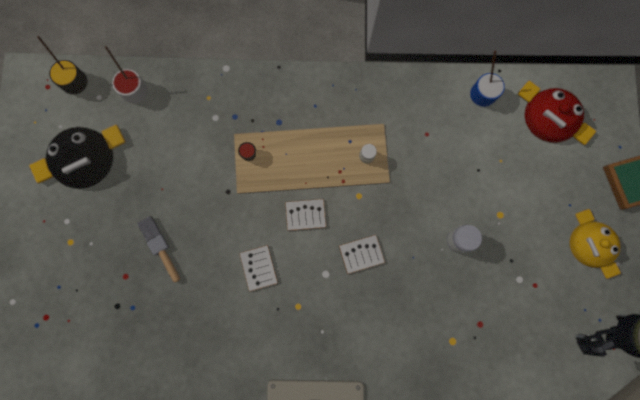

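View pics/side0.png

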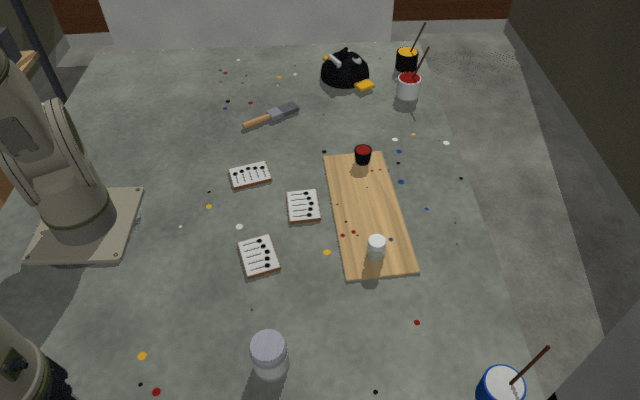

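The top view shows three look-alikes at (306,215), (258,269) and (362,254). The one at (306,215) is nearest the board (farthest from the base), so it is the panel. The board spans about (235–388, 125–192), with the pot at (247,151) and the jar at (369,153). The tin is at (467,238) and the brush at (158,248). The side view agrees: panel at (303,206), board right of it.

```bash
cat > h.py <<'E'
import numpy as np, cv2
from workcell import manip, eyes, job
from scipy.spatial.transform import Rotation as R
def ray(n,uv,z,T=None):
    P=eyes.camera_params(n)
    K=np.array([[P['fx'],0,P['cx']],[0,P['fy'],P['cy']],[0,0,1]])
    q=cv2.undistortPoints(np.float64(uv).reshape(-1,1,2),K,np.float64(P['dist'])).reshape(-1,2)
    T=P['world_from_camera'] if T is None else T
    d=np.c_[q,np.ones(len(q))]@T[:3,:3].T
    return T[:3,3]+d*((z-T[2,3])/d[:,2])[:,None]
def rect(n,mask,near,z,T=None):
    cs,_=cv2.findContours(mask.astype(np.uint8),cv2.RETR_EXTERNAL,cv2.CHAIN_APPROX_NONE)
    c=min([c for c in cs if cv2.contourArea(c)>150],key=lambda c:np.hypot(*(c.reshape(-1,2).mean(0)-near)))
    w=ray(n,c.reshape(-1,2),z,T)
    r=cv2.minAreaRect((w[:,:2]*1000).astype(np.float32))
    return r,cv2.boxPoints(r)
E
python3 - <<'E'
from h import *
np.set_printoptions(precision=1,suppress=True)
for n,near,bn in(("top",(306,215),(311,170)),("side",(303,206),(370,210))):
    im=cv2.imread(f"pics/{n}0.png"); hsv=cv2.cvtColor(im,cv2.COLOR_BGR2HSV)
    print(n,hsv[near[1]-8,near[0]],hsv[bn[1],bn[0]])
    k=np.ones((5,5))
    h,s,v=cv2.split(hsv)
    m=cv2.morphologyEx(((s<60)&(v>(135 if n=="top" else 150))).astype(np.uint8),cv2.MORPH_CLOSE,k)
    print(rect(n,m,near,.010))
    b=cv2.morphologyEx(((s>60)&(h>8)&(h<30)&(v>60)).astype(np.uint8),cv2.MORPH_OPEN,k)
    print(rect(n,b,bn,.006))
print(ray("top",[(247,151)],.04)*1e3, ray("top",[(369,152)],.055)*1e3,ray("top",[(467,238)],.085)*1e3)
E
```

```text
top [15 14 73] [ 18  94 133]
(((520.5514526367188, 32.15727615356445), (66.96878814697266, 93.39838409423828), 5.9139723777771), array([[482.4,  75.2],
       [492.1, -17.7],
       [558.7, -10.8],
       [549. ,  82.1]], dtype=float32))
(((672.3494873046875, 19.576751708984375), (162.6371612548828, 402.0175476074219), 5.184875965118408), array([[ 573.2,  212.4],
       [ 609.5, -188. ],
       [ 771.5, -173.3],
       [ 735.2,  227.1]], dtype=float32))
side [ 30   6 162] [ 18 102 183]
(((521.3271484375, 32.67860412597656), (73.2138442993164, 97.31322479248047), 5.888051509857178), array([[479.9,  77.3],
       [489.9, -19.5],
       [562.7, -12. ],
       [552.7,  84.8]], dtype=float32))
(((671.8197631835938, 18.353759765625), (161.93553161621094, 404.4078369140625), 5.2436347007751465), array([[ 572.7,  212.3],
       [ 609.7, -190.4],
       [ 770.9, -175.6],
       [ 734. ,  227.1]], dtype=float32))
[[678.  184.5  40. ]] [[ 677.6 -128.    55. ]] [[ 460.2 -359.7   85. ]]
```

```bash
python3 -m crank '[[[0,1.36,4.22,-0.5,0,0,-1.43],[0,1.36,4.22,-0.5,0,0,-1.43],[0,1.36,4.22,-0.5,0,0,-1.43],[0,1.36,4.22,-0.5,0,0,-1.43],[0,1.36,4.22,-0.5,0,0,-1.43],[0,1.36,4.22,-0.5,0,0,-1.43],[0,1.36,4.22,-0.5,0,0,-1.43],[0,1.36,4.22,-0.5,0,0,-1.43],[0,1.36,4.22,-0.5,0,0,-1.43],[0,1.36,4.22,-0.5,0,0,-1.43],[0,1.36,4.22,-0.5,0,0,-1.43],[0,1.36,4.22,-0.5,0,0,-1.43],[0,1.36,4.22,-0.5,0,0,-1.43],[0,1.36,4.22,-0.5,0,0,-1.43],[0,0,0,0,0,0,0],[0,0,0,0,0,0,0]]]'
```

```text
clock: 2.1
position: [0.4579, 0.0256, 0.1611]
ee_rot: [0.999, 0.047, -0.0, 0.0]
ft_force: [-0.1, -0.8, -0.3]
grip_width: 0.0
grasp_force: 0.0
```

```bash
python3 - <<'E'
from h import *
o=manip.get_obs(); p,d=eyes.camera("wrist"); cv2.imwrite("pics/w1.png",p[:,:,::-1])
P=eyes.camera_params("wrist"); T=np.eye(4);T[:3,:3]=R.from_quat(o['ee_rot']).as_matrix();T[:3,3]=o['position'];T=T@P['hand_eye']
np.save("pics/T1.npy",T); print(np.round(T,3))
hsv=cv2.cvtColor(p,cv2.COLOR_RGB2HSV);h,s,v=cv2.split(hsv)
m=cv2.morphologyEx(((s<60)&(v>140)).astype(np.uint8),cv2.MORPH_CLOSE,np.ones((15,15)))
cs,_=cv2.findContours(m,cv2.RETR_EXTERNAL,cv2.CHAIN_APPROX_NONE)
for c in cs:
  if cv2.contourArea(c)>800:
    w=ray("wrist",c.reshape(-1,2),.01,T); print(cv2.boundingRect(c),cv2.minAreaRect((w[:,:2]*1000).astype(np.float32)))
E
```

```text
[[ 0.093 -0.952 -0.291  0.532]
 [-0.996 -0.089 -0.029  0.032]
 [ 0.001  0.293 -0.956  0.303]
 [ 0.     0.     0.     1.   ]]
(534, 324, 106, 76) ((265.1304626464844, -345.1895446777344), (149.646240234375, 97.49799346923828), 53.144752502441406)
(0, 0, 640, 323) ((498.6283264160156, 0.52960205078125), (342.95916748046875, 605.1089477539062), 14.5049467086792)
```

View pics/w1.png

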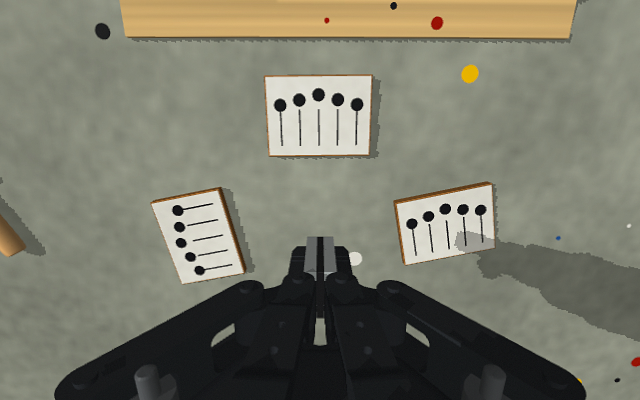

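The wrist view shows the panel straight ahead, with corners at about (266,76), (371,76), (369,156) and (269,157). The board's near edge runs from (125,38) to (570,39), and the shut fingertips are centred behind the panel at (320,240).

```bash
python3 - <<'E'
from h import *
T=np.load("pics/T1.npy"); np.set_printoptions(precision=1,suppress=True)
w=ray("wrist",[(266,76),(371,76),(369,156),(269,157)],.01,T)*1e3; print(w, w.mean(0))
print(ray("wrist",[(125,37),(570,38)],.006,T)*1e3)
E
```

```text
[[553.2  82.8  10. ]
 [562.2 -12.8  10. ]
 [489.1 -21.3  10. ]
 [478.9  76.7  10. ]] [520.8  31.3  10. ]
[[ 574.8  211.3    6. ]
 [ 611.9 -188.2    6. ]]
```

```bash
python3 -m crank '[[[0,0,0,-3.5,0,0,0],[0,0,0,-3.5,0,0,0],[0,0,0,-3.5,0,0,0],[0,0,0,-3,0,0,0],[0,0,0,-1.5,0,0,0],[0,0,0,-0.5,0,0,0],[0,0,0,-0.2,0,0,0],[0,0,0,0,0,0,0]]]'
```

```text
clock: 3.15
position: [0.4588, 0.026, 0.0051]
ee_rot: [0.999, 0.047, 0.001, 0.0]
ft_force: [0.6, 0.6, -0.9]
grip_width: 0.0
grasp_force: 0.0
```

```bash
python3 -m crank '[[[0,0.5,0.045,-0.15,0,0,0],[0,0.5,0.045,0,0,0,0],[0,0.5,0.045,0,0,0,0],[0,0.5,0.045,0,0,0,0],[0,0.5,0.045,0,0,0,0],[0,0.5,0.045,0,0,0,0],[0,0.5,0.045,0,0,0,0],[0,0.5,0.045,0,0,0,0],[0,0.2,0.018,0,0,0,0],[0,0,0,0,0,0,0]]]'; python3 - <<'E'
from h import *
p,d=eyes.camera("side"); p=p[120:300,220:440]; cv2.imwrite("pics/s2.png",cv2.resize(p[:,:,::-1],None,fx=3,fy=3,interpolation=cv2.INTER_CUBIC))
E
```

```text
clock: 4.4
position: [0.5003, 0.0299, 0.0028]
ee_rot: [0.999, 0.047, 0.0, -0.0]
ft_force: [1.0, 0.4, -0.6]
grip_width: 0.004
grasp_force: 0.0
```

View pics/s2.png

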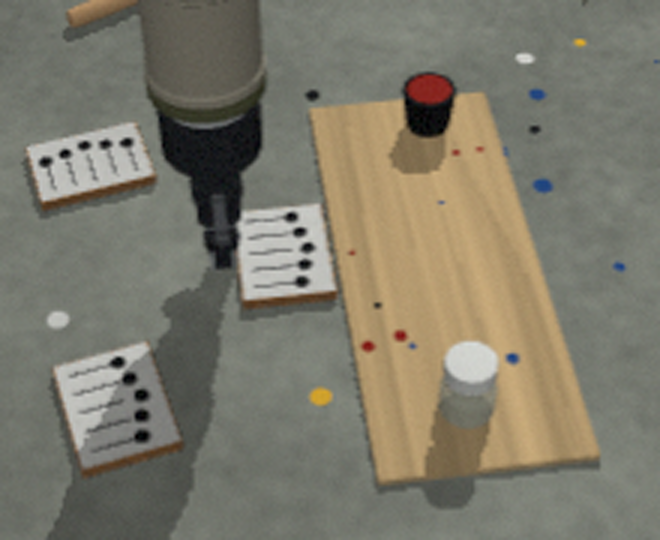

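The side crop shows the fingers against the panel's near edge (~(240,255)). The panel is square to the board, with only a few mm of gap left at (330,250).

```bash
python3 -m crank '[[[0,0.15,0.014,0,0,0,0],[0,0.15,0.014,0,0,0,0],[0,0.1,0.009,0,0,0,0],[0,0,0,0,0,0,0]]]'
```

```text
clock: 4.95
position: [0.5043, 0.0302, 0.0029]
ee_rot: [0.999, 0.047, 0.0, 0.0]
ft_force: [-0.2, 0.2, 0.2]
grip_width: -0.003
grasp_force: 0.0
```

```bash
python3 -m crank '[[[0,0.1,0.009,0,0,0,0],[0,0.1,0.009,0,0,0,0],[0,0,0,0,0,0,0]]]'
```

```text
clock: 5.32
position: [0.5057, 0.0304, 0.0027]
ee_rot: [0.999, 0.047, -0.001, 0.0]
ft_force: [-3.0, -0.3, 2.2]
grip_width: -0.003
grasp_force: 1.8
```

```bash
python3 -m crank '[[[0,0.1,0.009,0,0,0,0],[0,0,0,0,0,0,0]]]'
```

```text
clock: 5.58
position: [0.5058, 0.0304, 0.0025]
ee_rot: [0.999, 0.047, -0.001, 0.0]
ft_force: [-8.1, -0.6, 5.3]
grip_width: -0.004
grasp_force: 3.9
```

```bash
python3 -m crank '[[[0,0.0,0,0.37,-0.23,2.49,0],[0,0.0,0,0.37,-0.23,2.49,0],[0,0.035,0.003,0.37,-0.23,2.49,0],[0,0.035,0.003,0.37,-0.23,2.49,0],[0,0,0,0,0,0,0]]]'
```

```text
clock: 6.2
position: [0.5065, 0.0304, 0.017]
ee_rot: [0.995, 0.046, -0.089, 0.004]
ft_force: [-6.2, -1.5, 0.7]
grip_width: -0.001
grasp_force: 3.3
```

```bash
python3 -m crank '[[[0,0.07,0.006,0.365,-0.23,2.49,0],[0,0.07,0.006,0.365,-0.23,2.49,0],[0,0.1,0.009,0.355,-0.23,2.49,0],[0,0.1,0.009,0.355,-0.23,2.49,0],[0,0,0,0,0,0,0]]]'; python3 - <<'E'
from h import *
p,d=eyes.camera("side"); p=p[120:300,220:440]; cv2.imwrite("pics/s3.png",cv2.resize(p[:,:,::-1],None,fx=3,fy=3,interpolation=cv2.INTER_CUBIC))
E
```

```text
clock: 6.82
position: [0.5097, 0.0308, 0.0315]
ee_rot: [0.983, 0.046, -0.176, 0.008]
ft_force: [-8.8, -1.8, 1.8]
grip_width: -0.001
grasp_force: 4.3
```

View pics/s3.png

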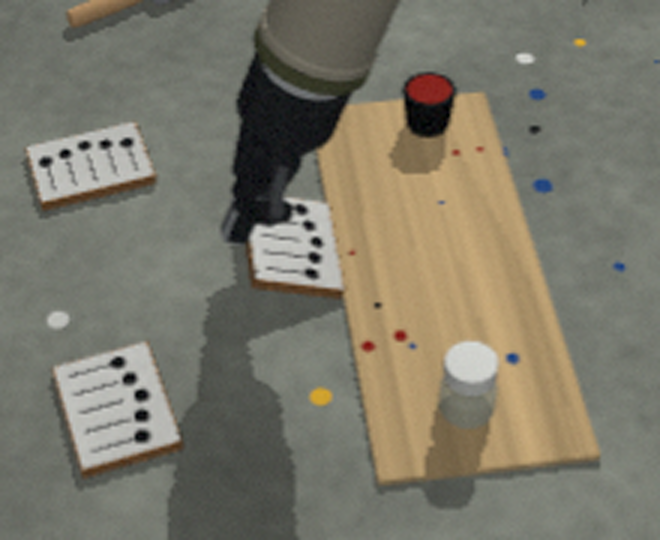

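The panel's near edge has risen with the tool (shadow under it at (270,320)), and its far edge still bears at the board at about (340,270). Continuing the arc.

```bash
python3 -m crank '[[[0,0.12,0.011,0.34,-0.23,2.49,0],[0,0.12,0.011,0.34,-0.23,2.49,0],[0,0.15,0.013,0.33,-0.23,2.49,0],[0,0.15,0.013,0.33,-0.23,2.49,0],[0,0,0,0,0,0,0]]]'
```

```text
clock: 7.5
position: [0.5153, 0.0313, 0.0452]
ee_rot: [0.964, 0.045, -0.261, 0.012]
ft_force: [-9.0, -0.8, 4.3]
grip_width: 0.001
grasp_force: 4.9
```

```bash
python3 -m crank '[[[0,0.175,0.016,0.31,-0.23,2.49,0],[0,0.175,0.016,0.31,-0.23,2.49,0],[0,0.195,0.018,0.29,-0.23,2.49,0],[0,0.195,0.018,0.29,-0.23,2.49,0],[0,0,0,0,0,0,0]]]'; python3 - <<'E'
from h import *
p,d=eyes.camera("side"); p=p[120:300,220:440]; cv2.imwrite("pics/s4.png",cv2.resize(p[:,:,::-1],None,fx=3,fy=3,interpolation=cv2.INTER_CUBIC))
print(manip.get_obs()['joint_pos'].round(2))
E
```

```text
clock: 8.12
position: [0.5229, 0.032, 0.0575]
ee_rot: [0.938, 0.044, -0.344, 0.016]
ft_force: [-7.8, -0.7, 6.3]
grip_width: 0.003
grasp_force: 5.4
[ 0.17  0.86 -0.49  1.28  0.24  1.78 -1.81]
```

View pics/s4.png

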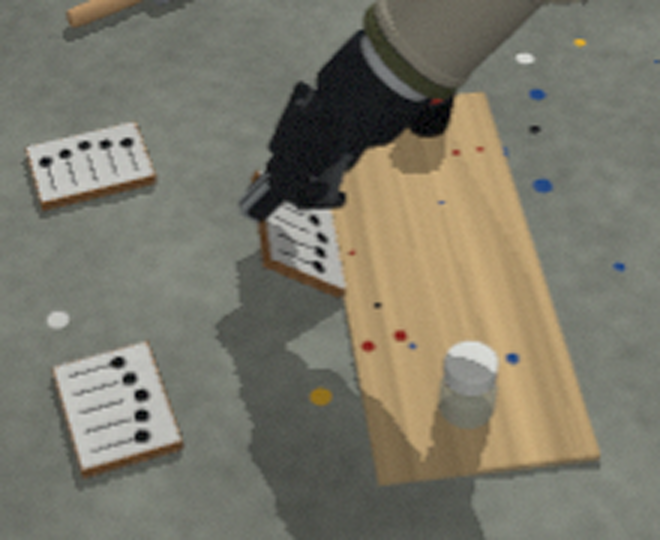

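The near edge is at about (265,220) and the panel is tilted about 40°. The far edge bears along the board edge and the fingers are flush behind it. Continuing.

```bash
python3 -m crank '[[[0,0.215,0.019,0.27,-0.23,2.49,0],[0,0.215,0.019,0.27,-0.23,2.49,0],[0,0.21,0.019,0.245,-0.23,2.49,0],[0,0.21,0.019,0.245,-0.23,2.49,0],[0,0,0,0,0,0,0]]]'; python3 -c "
from h import *
print(manip.get_obs()['joint_pos'].round(2))"
```

```text
clock: 8.8
position: [0.5319, 0.0328, 0.0678]
ee_rot: [0.904, 0.043, -0.424, 0.019]
ft_force: [-6.6, -1.4, 6.9]
grip_width: 0.0
grasp_force: 4.8
[ 0.12  1.   -0.46  1.1   0.22  1.99 -1.81]
```

```bash
python3 -m crank '[[[0,0.21,0.019,0.185,0,0,0],[0,0.21,0.019,0.185,0,0,0],[0,0.255,0.023,0.16,0,0,0],[0,0.255,0.023,0.16,0,0,0],[0,0,0,0,0,0,0]]]'; python3 - <<'E'
from h import *
p,d=eyes.camera("side"); p=p[120:300,220:440]; cv2.imwrite("pics/s5.png",cv2.resize(p[:,:,::-1],None,fx=3,fy=3,interpolation=cv2.INTER_CUBIC))
E
```

```text
clock: 9.43
position: [0.5419, 0.0336, 0.0753]
ee_rot: [0.905, 0.042, -0.423, 0.019]
ft_force: [-5.5, -0.3, 7.1]
grip_width: 0.0
grasp_force: 4.1
```

View pics/s5.png

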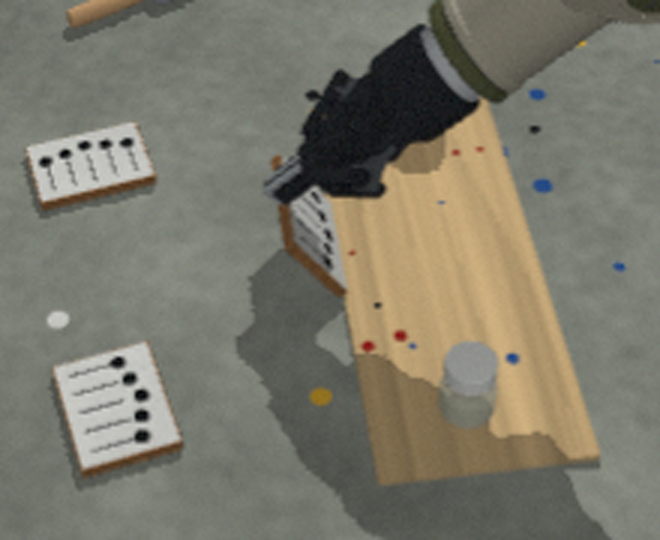

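The panel is at about 60°, with its near edge at (285,225) under the fingertip and its far edge still at the board's edge (345,290).

```bash
python3 -m crank '[[[0,0.27,0.024,0.13,0,0,0],[0,0.27,0.024,0.13,0,0,0],[0,0.28,0.025,0.105,0,0,0],[0,0.28,0.025,0.105,0,0,0],[0,0,0,0,0,0,0]]]'
```

```text
clock: 10.1
position: [0.5528, 0.0346, 0.0809]
ee_rot: [0.905, 0.042, -0.423, 0.019]
ft_force: [-6.1, -0.3, 11.3]
grip_width: -0.002
grasp_force: 6.7
```

```bash
python3 -m crank '[[[0,0.3,0.027,0.08,0,0,0],[0,0.3,0.027,0.08,0,0,0],[0,0.31,0.028,0.05,0,0,0],[0,0.31,0.028,0.05,0,0,0],[0,0,0,0,0,0,0]]]'; python3 - <<'E'
from h import *
p,d=eyes.camera("side"); p=p[120:300,220:440]; cv2.imwrite("pics/s6.png",cv2.resize(p[:,:,::-1],None,fx=3,fy=3,interpolation=cv2.INTER_CUBIC))
E
```

```text
clock: 10.72
position: [0.5651, 0.0358, 0.0848]
ee_rot: [0.905, 0.043, -0.423, 0.019]
ft_force: [-4.4, 0.5, 19.9]
grip_width: 0.0
grasp_force: 10.2
```

View pics/s6.png

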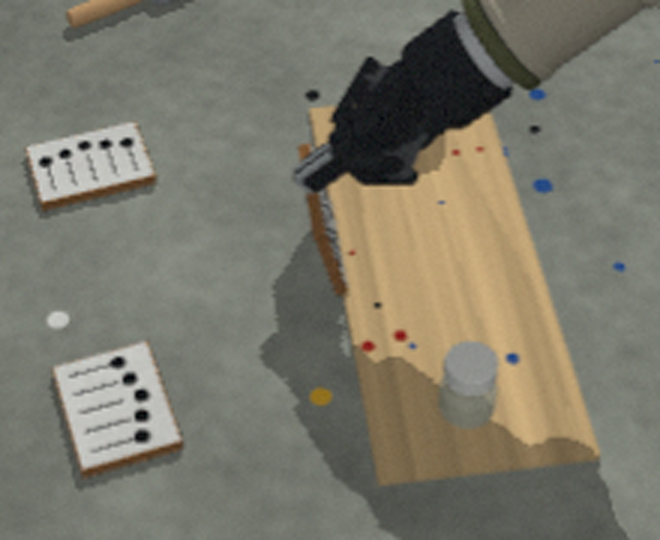

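The panel is near 80°, with its back face visible at (325,245) and its far edge still down at the board's edge. The downward press has grown to 20 N, so I'll ease it while carrying on.

```bash
python3 -m crank '[[[0,0.3,0.027,0.12,0,0,0],[0,0.32,0.029,0.1,0,0,0],[0,0.32,0.029,0.05,0,0,0],[0,0.32,0.029,0.03,0,0,0],[0,0,0,0,0,0,0]]]'
```

```text
clock: 11.4
position: [0.5786, 0.037, 0.0869]
ee_rot: [0.906, 0.042, -0.42, 0.02]
ft_force: [-1.6, 0.7, 22.9]
grip_width: -0.003
grasp_force: 11.5
```

```bash
python3 -m crank '[[[0,0.3,0.027,0.12,0,0,0],[0,0.3,0.027,0.1,0,0,0],[0,0,0,0,0,0,0]]]'; python3 - <<'E'
from h import *
p,d=eyes.camera("side"); p=p[120:300,220:440]; cv2.imwrite("pics/s7.png",cv2.resize(p[:,:,::-1],None,fx=3,fy=3,interpolation=cv2.INTER_CUBIC))
E
```

```text
clock: 11.78
position: [0.5812, 0.0372, 0.0871]
ee_rot: [0.907, 0.043, -0.418, 0.019]
ft_force: [-0.4, 0.5, 21.4]
grip_width: 0.006
grasp_force: 10.9
```

View pics/s7.png

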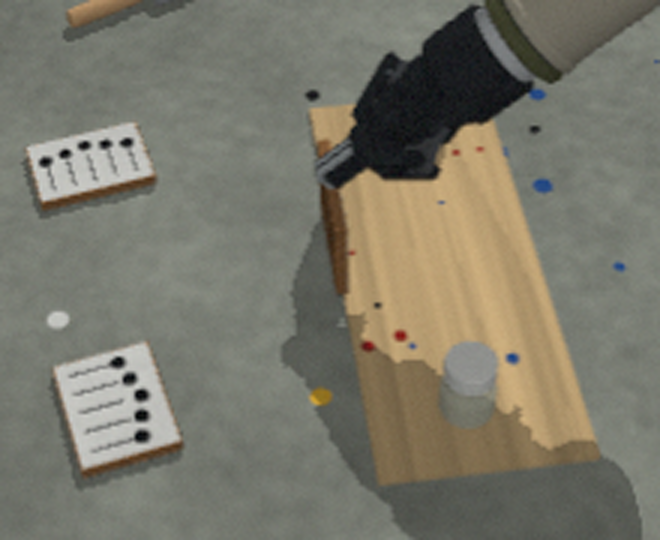

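```bash
python3 -c "
from h import *
o=manip.get_obs();print(o['joint_pos'].round(3),R.from_quat(o['ee_rot']).as_matrix()[:,2].round(3),o['ft_force'],o['position'])"
```

```text
[-0.202  1.038  0.162  0.917 -0.124  2.059 -1.539] [-0.757 -0.071 -0.65 ] [-0.52586152  0.73874878 20.86141564] [0.58120857 0.0372393  0.08707896]
```

Joint 6 has reached its limit, which is why the move stalled. The panel is close to upright at (335,235). I'll untilt the tool so the arm can move on.

```bash
python3 -m crank '[[[0,0,0,0,0.23,-2.49,0],[0,0,0,0,0.23,-2.49,0],[0,0,0,0,0.23,-2.49,0],[0,0,0,0,0,0,0]]]';python3 -c "
from h import *
o=manip.get_obs();print(o['joint_pos'].round(3))"
```

```text
clock: 12.32
position: [0.5805, 0.0371, 0.0863]
ee_rot: [0.932, 0.044, -0.358, 0.016]
ft_force: [-1.4, 0.0, 11.1]
grip_width: -0.004
grasp_force: 5.8
[-0.213  0.927  0.161  1.05  -0.117  1.908 -1.539]
```

```bash
python3 -m crank '[[[0,0.3,0.027,0.02,0.23,-2.49,0],[0,0.3,0.027,0.0,0.23,-2.49,0],[0,0.3,0.027,-0.02,0.23,-2.49,0],[0,0.3,0.027,-0.02,0.23,-2.49,0],[0,0,0,0,0,0,0]]]'; python3 - <<'E'
from h import *
p,d=eyes.camera("side"); p=p[120:300,220:440]; cv2.imwrite("pics/s8.png",cv2.resize(p[:,:,::-1],None,fx=3,fy=3,interpolation=cv2.INTER_CUBIC))
print(manip.get_obs()['joint_pos'].round(3))
E
```

```text
clock: 12.95
position: [0.5925, 0.0382, 0.0853]
ee_rot: [0.96, 0.045, -0.276, 0.013]
ft_force: [0.0, -0.7, 8.4]
grip_width: -0.003
grasp_force: 4.6
[-0.224  0.812  0.162  1.175 -0.111  1.725 -1.541]
```

View pics/s8.png

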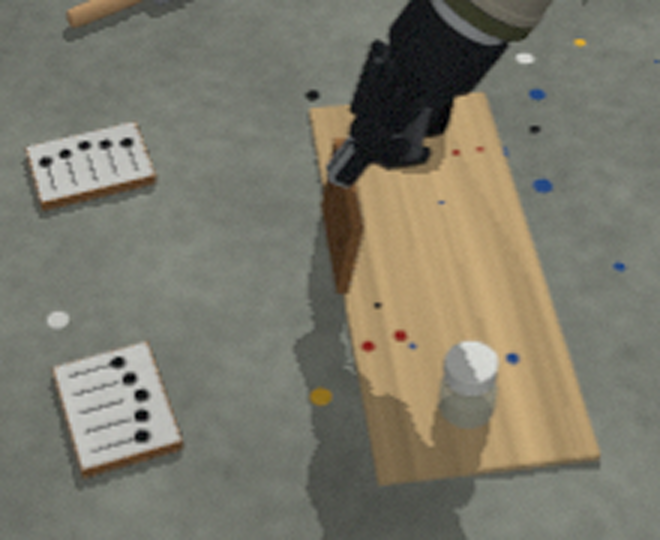

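The panel is slightly past upright, its back face visible at (340,235), with the fingertip on its top edge at (345,170). My ten views are used, so from here I check numerically. Pushing it over now.

```bash
python3 -m crank '[[[0,0.35,0.032,0.0,0.23,-2.49,0],[0,0.35,0.032,-0.03,0.23,-2.49,0],[0,0.4,0.036,-0.06,0.23,-2.49,0],[0,0.4,0.036,-0.08,0.23,-2.49,0],[0,0.4,0.036,-0.1,0,0,0],[0,0,0,0,0,0,0]]]'; cat > chk.py <<'E'
from h import *
np.set_printoptions(precision=0,suppress=True,linewidth=200)
# height map of points around the board from both cameras, in board frame (mm)
for n in("top","side"):
    p,d=eyes.camera(n);P=eyes.camera_params(n)
    K=np.array([[P['fx'],0,P['cx']],[0,P['fy'],P['cy']],[0,0,1]])
    v,u=np.mgrid[:400,:640]; q=cv2.undistortPoints(np.float64(np.c_[u.ravel(),v.ravel()]).reshape(-1,1,2),K,np.float64(P['dist'])).reshape(-1,2)
    w=(np.c_[q,np.ones(len(q))]*d.reshape(-1,1))@P['world_from_camera'][:3,:3].T+P['world_from_camera'][:3,3]
    w=w[d.ravel()>0]*1e3; a=np.radians(5.2)
    b=np.c_[(w[:,0]-672)*np.cos(a)+(w[:,1]-19)*np.sin(a)+80,-(w[:,0]-672)*np.sin(a)+(w[:,1]-19)*np.cos(a),w[:,2]]
    print(n,"x from edge: max z | med z for y -20..-5 ; 45..60")
    for x in range(-30,100,10):
        r=[]
        for y0,y1 in((-20,-5),(45,60)):
            s=b[(abs(b[:,0]-x)<5)&(b[:,1]>y0)&(b[:,1]<y1),2]; r+= [round(s.max(),0),round(np.median(s),0)] if len(s) else [None,None]
        print(x,r)
E
python3 chk.py
```

```text
clock: 13.75
position: [0.6109, 0.0399, 0.0811]
ee_rot: [0.98, 0.046, -0.193, 0.009]
ft_force: [0.3, -0.3, 0.2]
grip_width: 0.003
grasp_force: 0.0
top x from edge: max z | med z for y -20..-5 ; 45..60
-30 [np.float64(513.0), np.float64(503.0), np.float64(530.0), np.float64(525.0)]
-20 [np.float64(509.0), np.float64(500.0), np.float64(527.0), np.float64(520.0)]
-10 [np.float64(505.0), np.float64(495.0), np.float64(521.0), np.float64(516.0)]
0 [np.float64(501.0), np.float64(492.0), np.float64(517.0), np.float64(511.0)]
10 [np.float64(496.0), np.float64(487.0), np.float64(511.0), np.float64(506.0)]
20 [np.float64(493.0), np.float64(483.0), np.float64(508.0), np.float64(502.0)]
30 [np.float64(486.0), np.float64(478.0), np.float64(503.0), np.float64(498.0)]
40 [np.float64(484.0), np.float64(474.0), np.float64(499.0), np.float64(493.0)]
50 [np.float64(480.0), np.float64(470.0), np.float64(494.0), np.float64(488.0)]
60 [np.float64(476.0), np.float64(465.0), np.float64(490.0), np.float64(484.0)]
70 [np.float64(470.0), np.float64(461.0), np.float64(485.0), np.float64(478.0)]
80 [np.float64(46
[... 508 characters left out ...]
np.float64(498.0), np.float64(465.0), np.float64(19.0), np.float64(16.0)]
20 [np.float64(494.0), np.float64(462.0), np.float64(19.0), np.float64(17.0)]
30 [np.float64(488.0), np.float64(453.0), np.float64(148.0), np.float64(130.0)]
40 [np.float64(487.0), np.float64(449.0), np.float64(161.0), np.float64(17.0)]
50 [np.float64(482.0), np.float64(437.0), np.float64(19.0), np.float64(17.0)]
60 [np.float64(477.0), np.float64(418.0), np.float64(252.0), np.float64(17.0)]
70 [np.float64(475.0), np.float64(398.0), np.float64(289.0), np.float64(16.0)]
80 [np.float64(469.0), np.float64(299.0), np.float64(17.0), np.float64(15.0)]
90 [np.float64(466.0), np.float64(309.0), np.float64(9.0), np.float64(6.0)]
```

The fallen panel reads 16–17 mm high from about 5 to 83 mm past the board's edge, so it is lying flat on the board. Retracting and verifying.

```bash
python3 -m crank '[[[0,-0.5,0,3,0,0,0],[0,-2,0,4,0,0,0],[0,-3,0,4,0,0,0],[0,-4,0,4,0,0,0],[0,-4,0,3,0,0,0],[0,-4,0,0,0,0,0],[0,-3,0,0,0,0,0],[0,0,0,0,0,0,0],[0,0,0,0,0,0,0]]]'; python3 - <<'E'
from h import *
p,d=eyes.camera("side");np.set_printoptions(precision=1,suppress=True)
im=p[:,:,::-1].copy();a=cv2.imread("pics/side0.png")
P=eyes.camera_params("side")
K=np.array([[P['fx'],0,P['cx']],[0,P['fy'],P['cy']],[0,0,1]])
v,u=np.mgrid[:400,:640]; q=cv2.undistortPoints(np.float64(np.c_[u.ravel(),v.ravel()]).reshape(-1,1,2),K,np.float64(P['dist'])).reshape(-1,2)
w=((np.c_[q,np.ones(len(q))]*d.reshape(-1,1))@P['world_from_camera'][:3,:3].T+P['world_from_camera'][:3,3])*1e3; t=np.radians(5.2)
x=(w[:,0]-672)*np.cos(t)+(w[:,1]-19)*np.sin(t)+80;y=-(w[:,0]-672)*np.sin(t)+(w[:,1]-19)*np.cos(t)
m=((w[:,2]>12)&(w[:,2]<22)&(x>-20)&(x<130)&(abs(y)<110)).reshape(400,640)
m=cv2.morphologyEx(m.astype(np.uint8),cv2.MORPH_OPEN,np.ones((3,3)))
c=max(cv2.findContours(m,cv2.RETR_EXTERNAL,cv2.CHAIN_APPROX_NONE)[0],key=cv2.contourArea)
M=m.ravel()>0; print("panel board-frame rect",cv2.minAreaRect(np.c_[x,y][M].astype(np.float32)))
A=np.c_[x,y,np.ones(len(x))][M]; print("plane z=ax+by+c",np.linalg.lstsq(A,w[M,2],rcond=None)[0]*[57.3,57.3,1])
print("mean BGR on panel",im[m>0].mean(0))
df=cv2.absdiff(im,a).max(2)
for n,(uu,vv,r) in dict(pot=(363,154,12),jar=(376,247,14),tin=(269,355,25),brush=(270,117,28),panA=(250,175,22),panB=(259,256,22)).items():
    print(n,"median/mean diff",np.median(df[vv-r:vv+r,uu-r:uu+r]),df[vv-r:vv+r,uu-r:uu+r].mean().round(1))
E
```

```text
clock: 14.98
position: [0.4065, 0.0398, 0.2619]
ee_rot: [0.98, 0.046, -0.192, 0.009]
ft_force: [0.3, -0.1, 0.2]
grip_width: 0.005
grasp_force: 0.0
panel board-frame rect ((43.811195373535156, 25.091310501098633), (102.00343322753906, 75.43183135986328), 89.48143768310547)
plane z=ax+by+c [-0.   0.1 16.5]
mean BGR on panel [ 54.8  89.8 127.8]
pot median/mean diff 4.0 5.1
jar median/mean diff 4.0 3.8
tin median/mean diff 3.0 3.7
brush median/mean diff 4.0 13.7
panA median/mean diff 4.0 3.8
panB median/mean diff 4.0 4.0
```

```bash
python3 -c "
from workcell import job
print(job.hand_in())"
```

```text
the job is handed in; nothing more can be done
None
```

The panel lies flat on the board with its bare back up, tipped over the board's edge by pushing only. The pot, jar, tin and brush were not touched, and I handed the job in at about 15 s on the clock.

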